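Snap the sealing cap into a solar panel's junction box

ROBOT

A 6-joint arm with a two-finger parallel gripper is mounted at the origin on the work surface. World frame = base frame: x ahead of the robot, y to its left, z up, the work surface at z = 0. Lengths are in m, angles in rad, forces in N, time in s.
With the tool pointing down it reaches from about 0.25 to 0.775 m from the base axis. Payload 4 kg.
Tool frame: the origin (TCP) lies between the finger pads; the fingertips stand 22 mm ahead of it and the grasp point (between the pads) lies 3 mm ahead of it; z points along the fingers, y is the direction in which the jaws open and shut (so a half turn about z gives the same grasp; the last joint's range is limited). The gripper opens to 85 mm and grips with 20 to 120 N. Pads are 22 mm wide; open, the fingers measure 114 mm over their backs; the gripper's body (76 mm by 85 mm) begins 54 mm behind the grasp point. The pads swing forward as they close: fully open they stand 13 mm farther back than shut.
Start: joints at [-1.24, 0.087, 1.371, -0, 1.684, -0.103], TCP at [0.231, -0.499, 0.253] pointing down, gripper open.
Joint ranges: [-3.1, 3.1], [-0.76, 2.03], [0.27, 2.55], [-1.08, 4.22], [0.17, 2.65], [-2.57, 2.57]. Speed limits (rad/s): [2.79, 2.79, 3.14, 3.14, 3.14, 3.14].

INTERFACE

Orientations are given as a rotation vector (axis times angle).
In Python, from station import env, eyes gives the robot as it stands. The module is installed in compiled form; this text tells all that it offers.
- The arm moves only by the shell command python3 -m crank 'ROWS' [OPENING]. ROWS is text: rows parted by semicolons, each of 4 numbers parted by spaces: the shift along the tool's x, y, z in mm, then the turn about the tool's z in degrees. In form: x y z yaw; .... A call has 1 to 8 rows; each row shifts and turns the commanded pose from where the row before left it, along the tool's axes as they then stand; what a row does not reach is not made up. A row lasts 1/10 s, in which the tool goes at most 50 mm and 8.59 degrees, less where a joint would pass 70% of its speed; a pose out of reach is approached as far as the arm can. A call with a gripper value outside its range is refused whole. OPENING is the gripper command: -1 is shut, 1 is fully open, values between are in proportion, set as the call begins (- or left out, the last holds). The fingers move at their own pace and stop on an object; the grip force is fixed at half the most. Time passes only in rows, so rows that do not move let the fingers close. It gives the time, the measured TCP pose, the force and the opening at its end, in the units of the state.
- env.state(): the state, without advancing time (a new reading comes with each control period).
- eyes.camera(name): name is "scene" or "top"; returns the picture (400x640x3 uint8, blue, green, red); there is no depth.
- eyes.calibration(name): a dict with "camera_matrix" (3x3 intrinsics, pixels), "cam_to_world" (4x4, takes a point from camera to world coordinates). Camera axes: x right, y up, looking along -z (the intrinsics and any distortion apply to the point x, -y, -z); pixel columns grow to the right and rows downward; lengths in m; the calibration is good to about 2 mm. A picture is of the moment at which its call begins. calibration takes no time and is no camera call.
- env.sign_off(): hands the job in, once; it reports no verdict.
The state is a dict: "time_s": time; "joint_pos": joint angles; "qvel": joint speeds; "effort": joint torques, N m; "ee_pos": TCP position; "orientation": TCP orientation; "contact_force": force on the tool from outside, world axes, zero at the start; "ft_torque": the same for the moment, N m; "gripper_width": finger opening in m.
Only numpy, scipy, OpenCV 4.12 (cv2) and the standard library are available. Lean on these libraries where they do the work, as an engineer would, in place of code of your own. Each camera call takes 0.05 s, during which the arm holds its last target.

TASK

Take the press tool out of its blue well and use its foot to push the loose grey cap straight down into the junction box on the back of the solar panel, past the click of its four sprung catches, until it bears on the rubber seal underneath, whose depth differs from box to box and has to be felt. Keep about 15 N on the cap for one second so that the seal beds in, and never press on it with more than 25 N; only the press tool may touch the cap. Then stand the tool upright in its blue well again and let go, without shifting the screwdriver, the tape roll, or the spare ring and plug on the panel.

Things in the scene. Friction and masses are not known exactly. Their poses are not given: they have to be found in the camera images.
- panel: Small solar panel lying face down, fixed: white back sheet 260 (x) x 200 (y) mm, its surface 22 mm above the bench, in an aluminium frame 27 mm high and 10 mm wide outside the sheet. Origin: centre of its underside, on the bench. The junction box stands on its back.
- jbox: Black square box, 92 x 92 x 33 mm, fixed on the panel's back. Origin: centre of its underside, 22 mm above the bench; z up. A round recess, 58 mm wide, opens in its top. Four sprung catches stand 4 mm into it on the +x, +y, -x, -y sides, undersides 22.5 mm, lead-ins 24 to 29 mm above the origin; yellow tabs on the rim mark them. Below is a rubber seal, springy, 1 mm per 12 N.
- jbox_mouth (a point): Centre of the recess's mouth, level with the box's top face (33 mm above its underside). The seal on which the cap finally bears lies 16 to 26 mm below this point: its packing differs from box to box and cannot be seen, only felt.
- cap: Loose grey plastic cap, about 40 g: flange of 55 mm diameter, 4 mm high, with a round boss of 44 mm diameter, 12 mm high, on top. Origin: centre of the flange's underside; z up. At the start it rests loosely on the catches' lead-ins, upright, in the recess's mouth. Home, it lies on the seal, its flange below the catches.
- cap_top (a point): Centre of the cap's flat top, 16 mm above its origin. At the start about 11 mm above the box's top face; fully home level with that face or up to 10 mm below it, as the seal lies. The push rises to roughly 5 to 12 N before the click (3 to 8 mm below the start); then the cap moves easily, and once on the seal the force climbs steadily.
- presser: Press tool, about 180 g, standing upright in the well: round flat rubber foot 32 mm in diameter, 10 mm high; steel shank 16 mm in diameter; square red handle 26 x 26 mm from 55 to 125 mm above the foot's underside, its faces square to the tool's x and y axes. Origin: centre of the foot's underside; z up along the tool.
- presser_grip (a point): Point on the press tool's axis in the handle, 100 mm above the foot's underside, a good place to grip.
- well: Blue round well for the press tool, fixed to the bench: 68 mm outer diameter, 24 mm high, a hole of 48 mm diameter with a flat floor 6 mm above the bench. Origin: centre of its underside, on the bench. It may be on either side of the panel; a grey cup with driver handles, 110 mm high, stands on the other side.
- tape: Bystander: black roll of tape, 84 mm in diameter, 20 mm high. Origin: centre of its underside.
- driver: Bystander: screwdriver with a green handle, about 220 mm long, lying on the bench. Origin: on its underside.
- plug: Bystander: black round connector plug, 60 mm long, 16 mm high, lying on the panel's back. Origin: below its middle, on the back sheet.
- spare_seal: Bystander: dark ring, 44 mm in diameter, 5 mm high, lying on the panel's back. Origin: centre of its underside.

How it is judged:
On the way, in this order (a step that is already met when the one before it is completed fails the run):
1. the press tool is lifted clear of its well (z of presser in the frame of well above 0.04 m), for 0.1 s.
2. the cap is under the catches (underside less than 18.5 mm above the box's underside) and the press tool keeps 10 to 20 N on it for 0.6 s (z of cap in the frame of jbox below 0.0185 m and horizontal distance between cap and jbox below 0.003 m and contact force between presser and cap between 10 and 20 N), for 0.6 s.
3. the press tool stands upright in its well again (horizontal distance between presser and well below 0.012 m and z of presser in the frame of well below 0.01 m and angle between presser's own z axis and vertical below 0.1 rad), for 0.2 s.
At the end, for the whole second after the job is handed in: The cap lies level (within 0.05 rad) in the recess under all four catches, its underside 5 to 18.5 mm above the box's underside and within 3 mm of the recess's axis; the press tool stands upright (within 0.1 rad) on the floor of its well, within 12 mm of the well's axis; both at rest and released (all of step 3 and z of cap in the frame of jbox between 0.005 and 0.0185 m and horizontal distance between cap and jbox below 0.003 m and angle between cap's own z axis and vertical below 0.05 rad and linear speed of each of presser, cap below 0.02 m/s); the robot touches nothing.
It fails at once if the press tool presses on the cap with more than 25 N (contact force between presser and cap above 25 N).
It fails at once if the robot itself touches the cap (contact force between any of the fingers, the arm and cap above 0.5 N).
It fails at once if the screwdriver, tape roll, spare ring or plug is moved by more than 15 mm (distance of any of tape, driver, plug, spare_seal from where it was at the start of the episode above 0.015 m).
It also fails if it takes over 67 s, if anything falls off the work surface, if the arm or the gripper's body presses on something with over 40 N, if the wrist force passes 120 N, or if a joint passes its speed limit or range.

## Working session

There is one attempt and no reset: what is moved stays moved. The work goes in short steps, Python scripts to look and compute and a shell command to move; the robot and the scene stay as the last step left them, time stands still between calls to the robot, and variables do not carry over. Pictures are saved under pics/ and viewed, and the job is handed in when it is done.

```bash
mkdir -p pics
cat > h.py <<'E'
import numpy as np, cv2
from station import env, eyes
from scipy.spatial.transform import Rotation as R
def proj(name,p):
    c=eyes.calibration(name); K=np.array(c["camera_matrix"]); T=np.linalg.inv(np.array(c["cam_to_world"]))
    q=T[:3,:3]@np.array(p,float)+T[:3,3]; q=q*[1,-1,-1]; u=K@q; return u[:2]/u[2]
def ray(name,uv):
    c=eyes.calibration(name); K=np.array(c["camera_matrix"]); M=np.array(c["cam_to_world"])
    d=np.linalg.inv(K)@[uv[0],uv[1],1]; d=d*[1,-1,-1]; d=M[:3,:3]@d; return M[:3,3],d/np.linalg.norm(d)
def atz(name,uv,z):
    o,d=ray(name,uv); return o+d*(z-o[2])/d[2]
def tri(n1,u1,n2,u2):
    o1,d1=ray(n1,u1);o2,d2=ray(n2,u2)
    A=np.array([d1,-d2]).T; s=np.linalg.lstsq(A,o2-o1,rcond=None)[0]
    a=o1+s[0]*d1;b=o2+s[1]*d2; return (a+b)/2,np.linalg.norm(a-b)
def st():
    s=env.state(); 
    for k in s: print(k,np.round(s[k],4))
E
python3 - <<'E'
from h import *
for n in ("scene","top"):
    cv2.imwrite(f"pics/{n}0.png",eyes.camera(n)); c=eyes.calibration(n)
    for k in c: print(k,c[k])
st()
print(R.from_rotvec(env.state()["orientation"]).as_matrix().round(3))
E
```

```text
camera_matrix [[502.01076552   0.         322.93261019]
 [  0.         502.01076552 201.96133549]
 [  0.           0.           1.        ]]
cam_to_world [[ 0.81709197 -0.39063901  0.42398336  1.05908619]
 [ 0.57649508  0.55844311 -0.5964853  -0.67293029]
 [-0.00376016  0.73180766  0.68150085  0.8614237 ]
 [ 0.          0.          0.          1.        ]]
camera_matrix [[463.22402534   0.         316.04065127]
 [  0.         463.22402534 201.19909267]
 [  0.           0.           1.        ]]
cam_to_world [[-0.00918166  0.98858395 -0.15039106  0.40817233]
 [-0.99994045 -0.00996431 -0.00445135 -0.02725419]
 [-0.00589908  0.15034123  0.98861657  1.08360115]
 [ 0.          0.          0.          1.        ]]
time_s 0.1
joint_pos [-1.2401  0.0879  1.3721 -0.      1.6836 -0.1031]
qvel [ 0.0014 -0.0007 -0.0028 -0.0009 -0.0007 -0.0013]
effort [ 2.90000e-03 -3.53013e+01 -3.14220e+01  1.00000e-04  8.00000e-03
 -0.00000e+00]
ee_pos [ 0.231  -0.4987  0.2522]
orientation [-3.066e+00 -6.756e-01  4.000e-04]
contact_force [-0.225   0.0682 -0.3058]
ft_torque [0.0404 0.0073 0.0063]
gripper_width 0.0855
[[ 0.907  0.42  -0.001]
 [ 0.42  -0.907  0.002]
 [ 0.    -0.002 -1.   ]]
```

View pics/scene0.png

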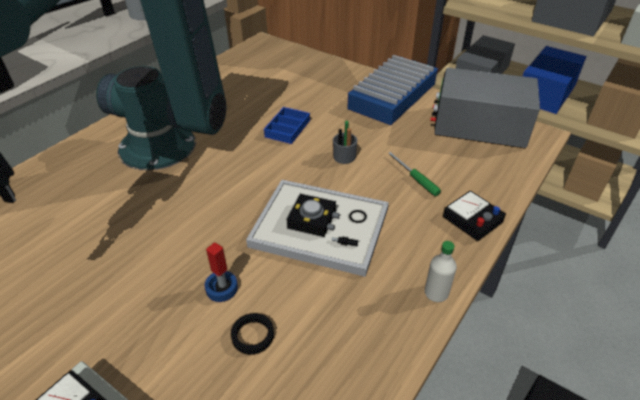

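View pics/top0.png

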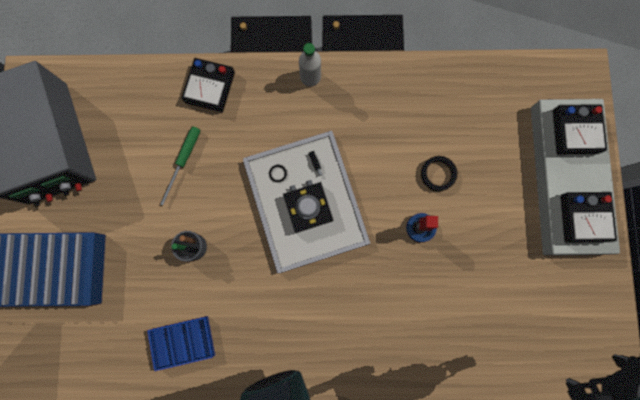

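The scene picture shows the tool in its well at about (218,270) and the box and cap at about (312,210). In the top picture they are at about (422,227) and (307,206). I'll enlarge both areas.

Run:
```python
from h import *
def crop(n,src,x0,y0,w,h,k):
    a=cv2.imread(src)[y0:y0+h,x0:x0+w]; a=cv2.resize(a,None,fx=k,fy=k,interpolation=cv2.INTER_CUBIC)
    for i in range(0,w,10): cv2.putText(a,str(x0+i),(i*k,10),0,.33,(0,255,255),1); cv2.line(a,(i*k,12),(i*k,18),(0,255,255),1)
    for i in range(0,h,10): cv2.putText(a,str(y0+i),(0,i*k+4),0,.33,(0,255,255),1)
    return a
k=6
A=np.hstack([crop('a','pics/scene0.png',190,235,62,70,k),crop('a','pics/top0.png',395,195,62,70,k)])
B=np.hstack([crop('a','pics/scene0.png',280,180,62,66,k),crop('a','pics/top0.png',275,175,62,66,k)])
cv2.imwrite('pics/cA.png',A);cv2.imwrite('pics/cB.png',B)
```

```text
(no output)
```

View pics/cA.png

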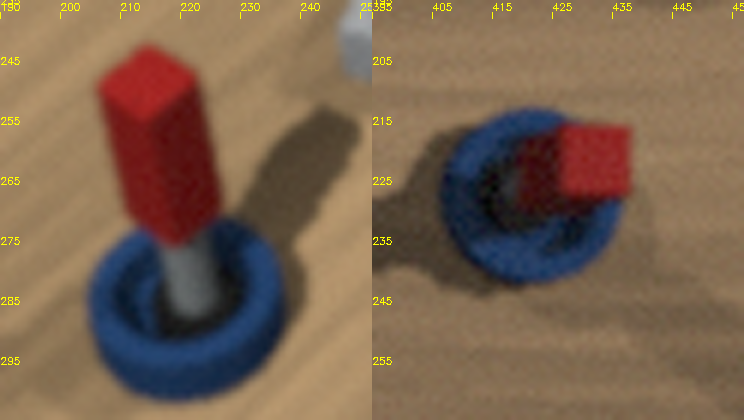

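View pics/cB.png

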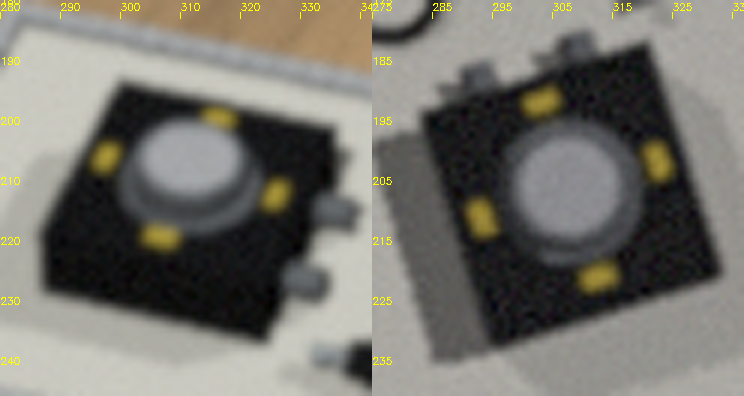

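```bash
cat >> h.py <<'E'
def f(x0,y0,X,Y,k=6): return np.array([x0+(X+.5)/k-.5,y0+(Y+.5)/k-.5])
E
python3 - <<'E'
from h import *
print("handle top",tri("scene",f(190,235,148,83),"top",f(395,195,225.5,160)))
print("cap top",tri("scene",f(280,180,190,158.5),"top",f(275,175,195,187.5)))
print("tabs c",tri("scene",f(280,180,190.25,176.5),"top",f(275,175,198,188.75)))
sc=[(148,45),(198,78),(148,122),(98,88)]; tp=[(188,193),(196,125),(260,127),(258,196)]
for p in sc: print("s",atz("scene",f(190,235,*p),.131).round(4))
for p in tp: print("t",atz("top",f(395,195,*p),.131).round(4))
ts=[(106,157),(219,118),(276,194),(160,237)]; tt=[(110,217),(169,101),(286,160),(227,277)]
for p in ts: print("tab s",atz("scene",f(280,180,*p),.055).round(4))
for p in tt: print("tab t",atz("top",f(275,175,*p),.055).round(4))
# well fit: top outer rim in top view; hole
A=cv2.imread('pics/cA.png')
c=tri("scene",f(190,235,148,83),"top",f(395,195,225.5,160))[0]
import sys
for off,(n,x0,y0,ox) in enumerate([("scene",190,235,0),("top",395,195,372)]):
    for r,z,col in [(.034,.024,(0,255,0)),(.034,0,(0,255,255)),(.024,.024,(255,255,0)),(.016,.016,(255,255,255))]:
        pts=[]
        for a in np.linspace(0,2*np.pi,60):
            u=proj(n,[c[0]+r*np.cos(a),c[1]+r*np.sin(a),z]); pts.append([(u[0]-x0+.5)*6-.5+ox,(u[1]-y0+.5)*6-.5])
        cv2.polylines(A,[np.int32(pts)],True,col,1)
cv2.imwrite('pics/cA2.png',A)
E
```

```text
handle top (array([ 0.50841275, -0.26264061,  0.13103528]), np.float64(0.0012091008084298123))
cap top (array([ 0.55169358, -0.00356178,  0.06738991]), np.float64(0.0023988872637916835))
tabs c (array([ 0.55237   , -0.00451111,  0.05895937]), np.float64(0.0025099172006215263))
s [ 0.4962 -0.2509  0.131 ]
s [ 0.5197 -0.2521  0.131 ]
s [ 0.5197 -0.2751  0.131 ]
s [ 0.4962 -0.2739  0.131 ]
t [ 0.4976 -0.2488  0.131 ]
t [ 0.521  -0.2526  0.131 ]
t [ 0.5201 -0.2746  0.131 ]
t [ 0.4963 -0.2728  0.131 ]
tab s [ 0.5157 -0.0122  0.055 ]
tab s [0.5386 0.0313 0.055 ]
tab s [0.5818 0.0089 0.055 ]
tab s [ 0.5592 -0.0355  0.055 ]
tab t [0.5435 0.0294 0.055 ]
tab t [0.5872 0.0071 0.055 ]
tab t [ 0.5644 -0.0366  0.055 ]
tab t [ 0.5206 -0.0141  0.055 ]
```

View pics/cA2.png

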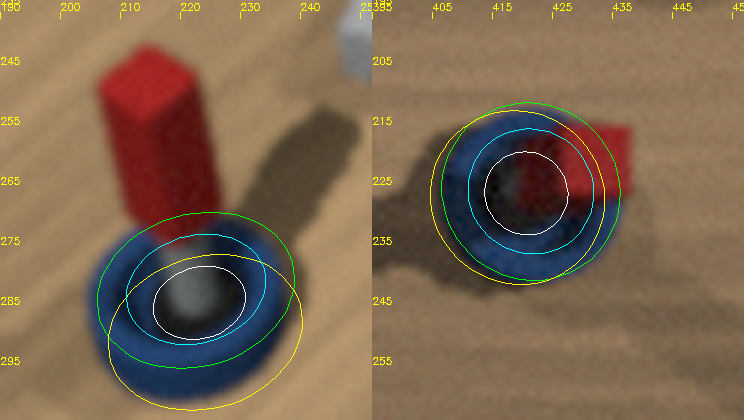

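Run:
```python
from h import *
from scipy.optimize import minimize
def masks(n,src,x0,y0,w,h):
    a=cv2.imread(src); hsv=cv2.cvtColor(a,cv2.COLOR_BGR2HSV); k=4
    H,S,V=[hsv[...,i].astype(int) for i in range(3)]
    blue=((H>98)&(H<125)&(S>110)&(V>40)); red=((H<8)|(H>172))&(S>120)
    red=cv2.dilate(red.astype(np.uint8),np.ones((3,3)))
    return blue[y0:y0+h,x0:x0+w],red[y0:y0+h,x0:x0+w]>0
regs=[("scene","pics/scene0.png",195,240,55,65),("top","pics/top0.png",398,205,50,45)]
M=[masks(*r) for r in regs]
th=np.linspace(0,2*np.pi,60)
def sil(n,x0,y0,w,h,c):
    out=[];P=[]
    for z in (0,.024): P+= [proj(n,[c[0]+.034*np.cos(a),c[1]+.034*np.sin(a),z]) for a in th]
    hull=cv2.convexHull(np.float32(P))
    im=np.zeros((h,w),np.uint8); cv2.fillPoly(im,[np.int32((hull-[x0,y0])*16)],1,shift=4); return im>0
def boundary_cost(c,views=(0,1)):
    s=0
    for i in views:
        n,src,x0,y0,w,h=regs[i]; b,r=M[i]; m=sil(n,x0,y0,w,h,c)
        hull=np.zeros((h,w),np.uint8)
        s+=((b&~m)&~r).sum()*1.0
        # coverage: hull of blue|red-under-model
        cn=cv2.convexHull(np.argwhere(b)[:,::-1].astype(np.int32)); cv2.fillPoly(hull,[cn],1)
        s+=((m&~(hull>0))&~r).sum()
    return s
for views in ((0,),(1,),(0,1)):
    best=min(((boundary_cost((.508+i*.0007,-.2626+j*.0007),views),i,j) for i in range(-14,15) for j in range(-14,15)))
    l=[(i,j) for i in range(-14,15) for j in range(-14,15) if boundary_cost((.508+i*.0007,-.2626+j*.0007),views)<=best[0]+4]
    l=np.mean(l,0); print(views,best[0],.508+l[0]*.0007,-.2626+l[1]*.0007,[b.sum() for b,r in M])
```

```text
Traceback (most recent call last):
  File "h.py", line 5, in proj
    c=eyes.calibration(name); K=np.array(c["camera_matrix"]); T=np.linalg.inv(np.array(c["cam_to_world"]))
ValueError: time passes only in moves, steps and waits
```

```bash
python3 -m crank '47 0 0 7; 47 0 0 7; 47 0 0 7; 47 0 0 7' 1
```

```text
time_s: 0.5
ee_pos: [0.413, -0.4518, 0.2532]
orientation: [-3.14, 0.094, 0.001]
contact_force: [-0.4, -0.7, 0.8]
gripper_width: 0.0854
```

```bash
sed -i 's/^def proj/_C={}\n_cal=eyes.calibration\ndef cal(n):\n    if n not in _C: _C[n]=_cal(n)\n    return _C[n]\ndef proj/; s/eyes.calibration(name)/cal(name)/' h.py
cat > fitwell.py <<'E'
from h import *
def masks(n,src,x0,y0,w,h):
    a=cv2.imread(src); hsv=cv2.cvtColor(a,cv2.COLOR_BGR2HSV)
    H,S,V=[hsv[...,i].astype(int) for i in range(3)]
    blue=((H>98)&(H<125)&(S>110)&(V>40)); red=((H<8)|(H>172))&(S>120)
    red=cv2.dilate(red.astype(np.uint8),np.ones((3,3)))
    return blue[y0:y0+h,x0:x0+w],red[y0:y0+h,x0:x0+w]>0
regs=[("scene","pics/scene0.png",195,240,55,65),("top","pics/top0.png",398,205,50,45)]
M=[masks(*r) for r in regs]
th=np.linspace(0,2*np.pi,60)
HU=[]
for (b,r) in M:
    h0=np.zeros(b.shape,np.uint8); cv2.fillPoly(h0,[cv2.convexHull(np.argwhere(b)[:,::-1].astype(np.int32))],1); HU.append(h0>0)
def sil(n,x0,y0,w,h,c):
    P=[proj(n,[c[0]+.034*np.cos(a),c[1]+.034*np.sin(a),z]) for z in (0,.024) for a in th]
    hull=cv2.convexHull(np.float32(P))
    im=np.zeros((h,w),np.uint8); cv2.fillPoly(im,[np.int32((hull-[x0,y0])*16)],1,shift=4); return im>0
g=[(.508+i*.0014,-.2626+j*.0014) for i in range(-7,8) for j in range(-7,8)]
D=[]
for i in (0,1):
    n,src,x0,y0,w,h=regs[i]; b,r=M[i]
    D.append([((HU[i]^sil(n,x0,y0,w,h,c))&~r).sum() for c in g])
D=np.array(D)
for s in (D[0],D[1],D.sum(0)):
    k=s<=s.min()+6; print(s.min(),np.mean(np.array(g)[k],0).round(4),k.sum())
E
python3 fitwell.py
python3 - <<'E'
from h import *
s=env.state(); m=R.from_rotvec(s["orientation"]).as_matrix()
print(s["time_s"],(m.T@(np.array([.5084,-.2626,.2])-s["ee_pos"])*1000).round(1))
E
```

```text
109 [ 0.4988 -0.2609] 5
91 [ 0.5094 -0.2675] 2
278 [ 0.5066 -0.2654] 3
0.5 [  83.9 -194.5   53.2]
```

```bash
python3 -m crank '20 -45 13 0; 20 -45 13 0; 20 -45 13 0; 20 -45 13 0; 4 -14.5 1 0; 0 0 0 0' 1
python3 - <<'E'
from h import *
s=env.state(); m=R.from_rotvec(s["orientation"]).as_matrix()
print(s["time_s"],(m.T@(np.array([.5084,-.2626,.109])-s["ee_pos"])*1000).round(1))
cv2.imwrite('pics/s1.png',cv2.resize(eyes.camera("scene")[150:320,130:330],None,fx=4,fy=3.5))
E
```

```text
time_s: 1.1
ee_pos: [0.5048, -0.2642, 0.2003]
orientation: [-3.14, 0.08, 0.003]
contact_force: [-0.7, -0.4, -0.3]
gripper_width: 0.0853
1.1 [ 3.6 -1.7 91.3]
```

View pics/s1.png

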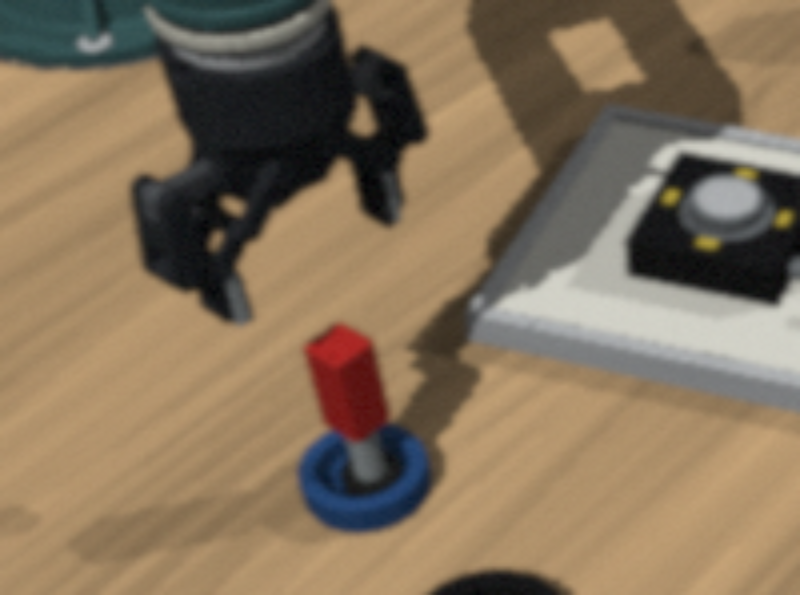

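The fingers are above the red handle, on either side of it along y. Going down next.

```bash
python3 -m crank '0 0 0 0; 3 -1.5 20 0; 0 0 25 0; 0 0 20 0; 0 0 15 0; 0 0 11 0; 0 0 0 0' 1
python3 - <<'E'
from h import *
s=env.state(); m=R.from_rotvec(s["orientation"]).as_matrix()
print((m.T@(np.array([.5084,-.2626,.109])-s["ee_pos"])*1000).round(1))
cv2.imwrite('pics/s2.png',cv2.resize(eyes.camera("scene")[200:320,160:280],None,fx=5,fy=5))
E
```

```text
time_s: 1.85
ee_pos: [0.5065, -0.2656, 0.1087]
orientation: [-3.139, 0.088, 0.004]
contact_force: [-0.3, -0.2, 0.1]
gripper_width: 0.086
[ 1.7 -3.1 -0.3]
```

View pics/s2.png

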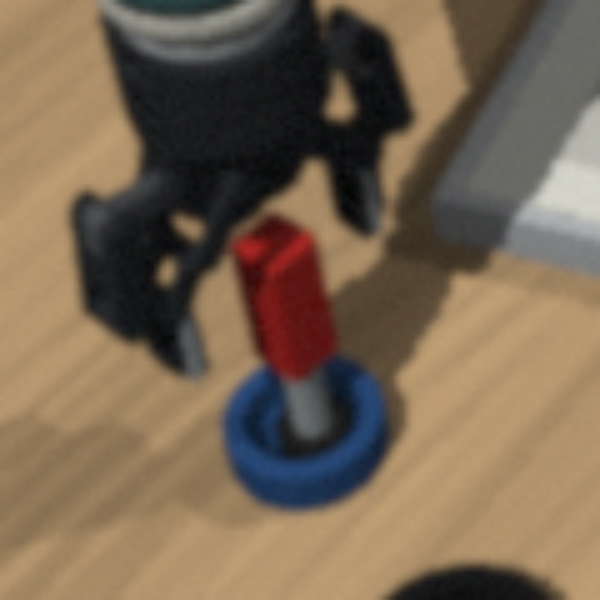

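```bash
python3 -m crank '2 -3 0 0; 0 0 0 0' 1;  python3 -m crank '0 0 0 0; 0 0 0 0; 0 0 0 0; 0 0 0 0; 0 0 0 0; 0 0 0 0; 0 0 0 0; 0 0 0 0' -1;python3 - <<'E'
from h import *
st()
cv2.imwrite('pics/s3.png',cv2.resize(eyes.camera("scene")[200:320,160:280],None,fx=5,fy=5))
E
```

```text
time_s: 2.1
ee_pos: [0.5107, -0.2624, 0.1117]
orientation: [3.139, -0.086, 0.004]
contact_force: [0.3, -0.6, 0.9]
gripper_width: 0.0858
time_s: 2.9
ee_pos: [0.5099, -0.2624, 0.1105]
orientation: [3.14, -0.086, 0.001]
contact_force: [0.8, 0.9, 0.7]
gripper_width: 0.0253
time_s 2.9
joint_pos [-0.5741  0.2085  1.5213  0.      1.4112  1.0516]
qvel [ 0.0012  0.0015  0.0007  0.0015 -0.0004 -0.0011]
effort [-1.01400e-01 -3.77422e+01 -2.86868e+01 -6.41000e-02  6.65000e-02
  1.30000e-03]
ee_pos [ 0.5099 -0.2624  0.1105]
orientation [ 3.1401e+00 -8.6200e-02  8.0000e-04]
contact_force [0.8267 0.8977 0.7317]
ft_torque [ 0.0153 -0.0657  0.0021]
gripper_width 0.0253
```

View pics/s3.png

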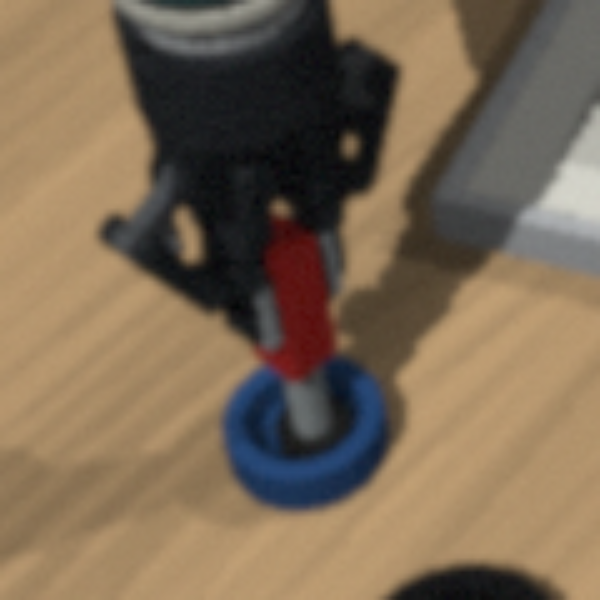

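The pads hold the handle (opening 25.3 mm). Lifting now, then I'll look at the empty well.

```bash
python3 -m crank '0 0 -5 0; 0 0 -15 0; 0 0 -30 0; 0 0 -30 0; 0 0 -20 0; 0 0 0 0; 0 0 0 0; 0 0 0 0' -1;python3 - <<'E'
from h import *
st()
a=eyes.camera("scene");b=eyes.camera("top")
cv2.imwrite('pics/s4.png',a);cv2.imwrite('pics/t4.png',b)
k=6
cv2.imwrite('pics/c4.png',np.hstack([cv2.resize(a[215:310,185:250],None,fx=6,fy=6,interpolation=2),cv2.resize(b[190:285,395:460],None,fx=6,fy=6,interpolation=2)]))
E
```

```text
time_s: 3.75
ee_pos: [0.509, -0.2618, 0.2084]
orientation: [-3.139, 0.086, 0.005]
contact_force: [-0.0, -0.5, -1.6]
gripper_width: 0.0252
time_s 3.75
joint_pos [-5.7410e-01  1.5190e-01  1.3881e+00 -1.0000e-04  1.6051e+00  1.0516e+00]
qvel [-0.0013  0.0075  0.0095 -0.0002  0.0005  0.0008]
effort [ 1.27000e-02 -3.96925e+01 -3.27615e+01 -2.30000e-03 -5.80000e-03
 -0.00000e+00]
ee_pos [ 0.509  -0.2618  0.2084]
orientation [-3.1387  0.0862  0.0047]
contact_force [-0.0353 -0.4736 -1.6455]
ft_torque [-0.0381 -0.0175  0.0069]
gripper_width 0.0252
```

View pics/c4.png

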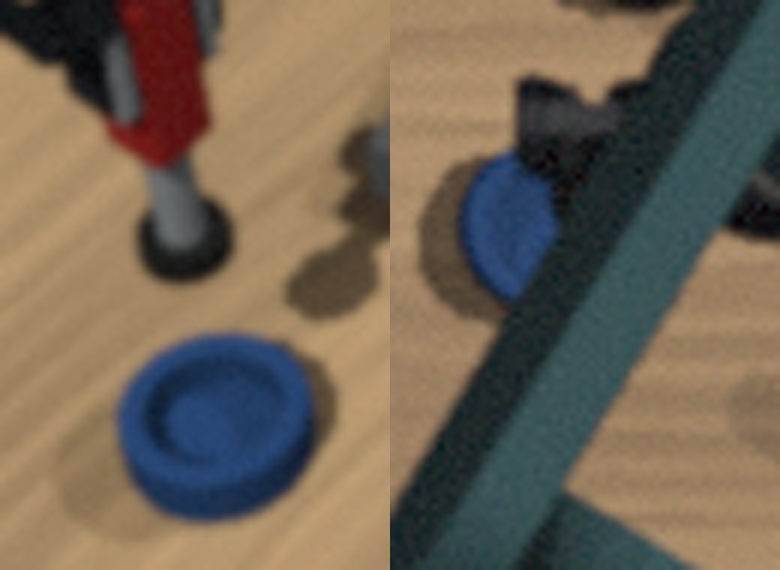

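The tool is out. Its foot hangs about 104 mm up and the well is empty at crop (218,425). Working out the shift to the cap.

Run:
```python
from h import *
s=env.state(); m=R.from_rotvec(s["orientation"]).as_matrix(); print(m.round(4))
print((m.T@(np.array([.5517,-.0036,.22])-s["ee_pos"])*1000).round(1))
```

```text
[[ 0.9985 -0.0549 -0.0032]
 [-0.0549 -0.9985  0.002 ]
 [-0.0033 -0.0018 -1.    ]]
[  28.4 -260.2  -11.5]
```

```bash
python3 -m crank '2 -20 -5 0; 5 -45 -6 0; 5 -45 0 0; 5 -45 0 0; 5 -45 0 0; 5 -40 0 0; 1.5 -20 0 0; 0 0 0 0' -1;python3 -m crank '0 0 0 0; 0 0 0 0' -1
python3 - <<'E'
from h import *
s=env.state();print(s["ee_pos"],s["contact_force"])
a=eyes.camera("scene");b=eyes.camera("top")
cv2.imwrite('pics/s5.png',a);cv2.imwrite('pics/t5.png',b)
cv2.imwrite('pics/c5.png',np.hstack([cv2.resize(a[145:240,280:342],None,fx=6,fy=6,interpolation=2),cv2.resize(b[160:255,275:337],None,fx=6,fy=6,interpolation=2)]))
cv2.imwrite('pics/c5w.png',np.hstack([cv2.resize(a[260:310,190:250],None,fx=6,fy=6,interpolation=2),cv2.resize(b[200:250,395:455],None,fx=6,fy=6,interpolation=2)]))
E
```

```text
time_s: 4.65
ee_pos: [0.5521, -0.0012, 0.2198]
orientation: [-3.139, 0.079, 0.004]
contact_force: [-0.1, 0.5, -1.4]
gripper_width: 0.0253
time_s: 4.85
ee_pos: [0.5522, -0.0053, 0.2206]
orientation: [3.14, -0.088, -0.002]
contact_force: [-0.6, 0.1, -1.8]
gripper_width: 0.0253
[ 0.55219794 -0.00526325  0.22061262] [-0.57802696  0.12075962 -1.80373158]
```

View pics/c5.png

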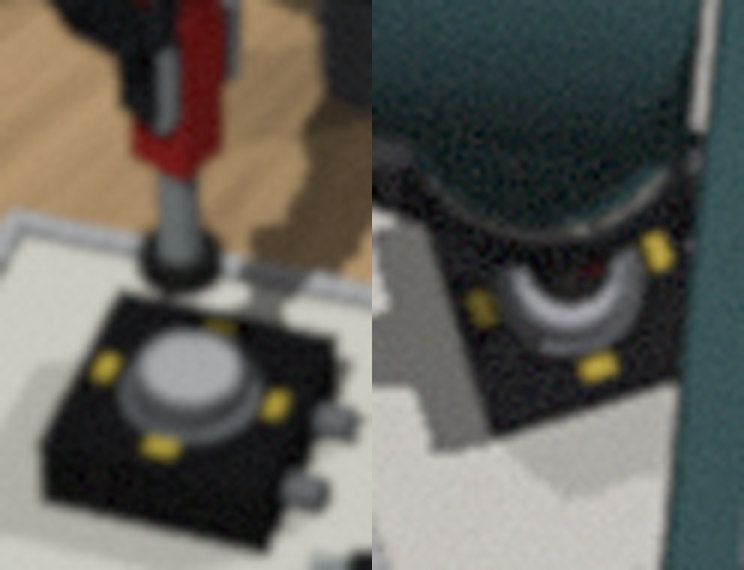

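View pics/c5w.png

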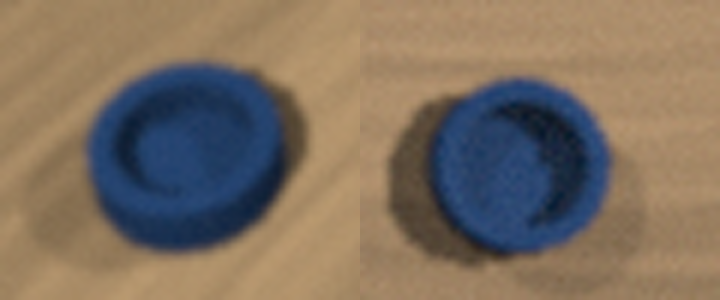

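```bash
sed -e 's/scene0.png",195,240,55,65/s5.png",195,260,55,50/; s/top0.png",398,205,50,45/t5.png",398,205,50,45/' -e 's/S>110/S>130/' fitwell.py > fw2.py; python3 fw2.py
cat > ov.py <<'E'
from h import *
import sys
def circ(A,n,x0,y0,ox,c,r,z,col):
    pts=[]
    for a in np.linspace(0,2*np.pi,60):
        u=proj(n,[c[0]+r*np.cos(a),c[1]+r*np.sin(a),z]); pts.append([(u[0]-x0+.5)*6-.5+ox,(u[1]-y0+.5)*6-.5])
    cv2.polylines(A,[np.int32(pts)],True,col,1)
E
python3 - <<'E'
from ov import *
s=env.state();t=s["ee_pos"]
A=cv2.imread('pics/c5.png')
z=t[2]-.1045
for zz in (z,z+.01): circ(A,"scene",280,145,0,t,.016,zz,(0,255,255))
circ(A,"scene",280,145,0,(.5514,-.0027),.022,.066,(0,255,0)); circ(A,"top",275,160,372,(.5514,-.0027),.022,.066,(0,255,0))
circ(A,"top",275,160,372,t,.016,z,(0,255,255))
cv2.imwrite('pics/c5o.png',A)
E
```

```text
191 [ 0.4989 -0.2619] 2
148 [ 0.5078 -0.2642] 17
354 [ 0.5054 -0.2638] 6
```

View pics/c5o.png

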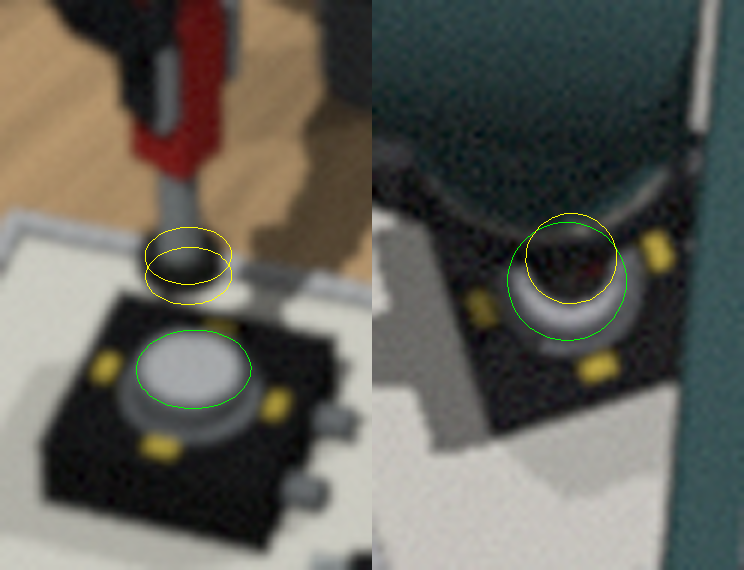

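The foot is above the cap; it shows about 1 to 2 px up and left of the prediction in the scene view. I'll go down to just above the cap and compare again.

```bash
python3 -m crank '0 0 15 0; 0 0 15 0; 0 0 10 0; 0 0 2 0; 0 0 0 0; 0 0 0 0; 0 0 0 0; 0 0 0 0' -1
python3 - <<'E'
from ov import *
s=env.state();t=s["ee_pos"];print(t,s["contact_force"],s["ft_torque"])
a=eyes.camera("scene");b=eyes.camera("top")
cv2.imwrite('pics/s6.png',a);cv2.imwrite('pics/t6.png',b)
A=np.hstack([cv2.resize(a[165:240,280:342],None,fx=6,fy=6,interpolation=2),cv2.resize(b[160:235,275:337],None,fx=6,fy=6,interpolation=2)])
B=A.copy()
z=t[2]-.1045
circ(A,"scene",280,165,0,t,.016,z,(0,255,255))
circ(A,"scene",280,165,0,(.5514,-.0027),.022,.066,(0,255,0)); circ(A,"top",275,160,372,(.5514,-.0027),.022,.066,(0,255,0))
circ(A,"top",275,160,372,t,.016,z,(0,255,255))
cv2.imwrite('pics/c6.png',B);cv2.imwrite('pics/c6o.png',A)
E
```

```text
time_s: 5.75
ee_pos: [0.5529, -0.0042, 0.1801]
orientation: [3.14, -0.086, 0.002]
contact_force: [0.2, -0.4, -2.0]
gripper_width: 0.025
[ 0.552877   -0.00423174  0.18005014] [ 0.24228032 -0.35808782 -2.03636979] [0.02020012 0.01667077 0.03116554]
```

View pics/c6.png

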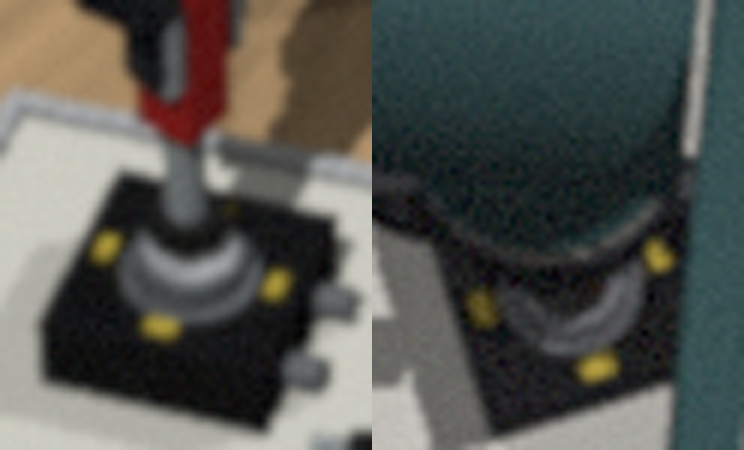

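View pics/c6o.png

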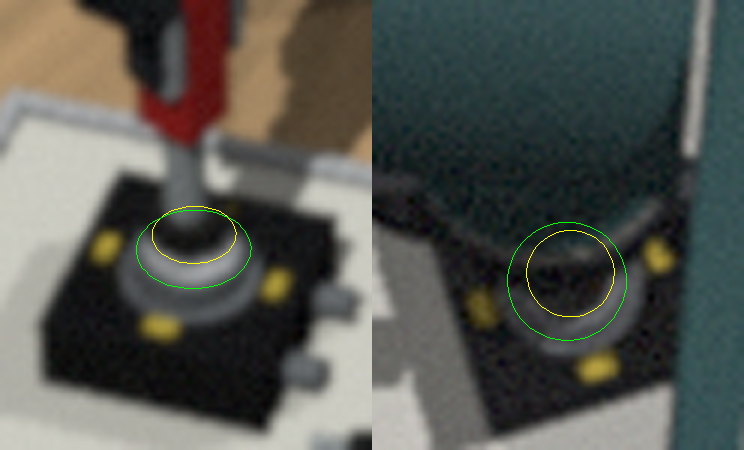

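The foot sits within about 1.5 mm of the cap's centre in both views, with a gap of about 9 mm. Feeling down now; the no-load Fz baseline is about -1.9 N.

```bash
python3 -m crank '0 0 2 0; 0 0 2 0; 0 0 2 0; 0 0 1 0; 0 0 0 0; 0 0 0 0' -1;python3 -m crank '0 0 0.5 0; 0 0 0.5 0; 0 0 0 0; 0 0 0 0' -1;python3 -m crank '0 0 0.5 0; 0 0 0.5 0; 0 0 0 0; 0 0 0 0' -1
```

```text
time_s: 6.45
ee_pos: [0.5525, -0.0043, 0.1722]
orientation: [3.14, -0.086, -0.0]
contact_force: [-0.3, 0.4, -1.7]
gripper_width: 0.0252
time_s: 6.85
ee_pos: [0.5525, -0.0043, 0.1713]
orientation: [3.14, -0.086, 0.0]
contact_force: [0.5, -0.6, -1.7]
gripper_width: 0.0254
time_s: 7.25
ee_pos: [0.5525, -0.0042, 0.1704]
orientation: [3.14, -0.086, 0.0]
contact_force: [0.2, 0.9, -1.5]
gripper_width: 0.0255
```

```bash
for i in 1; do python3 -m crank '0 0 0.5 0; 0 0 0.5 0; 0 0 0 0; 0 0 0 0' -1; done; python3 -m crank '0 0 0.5 0; 0 0 0.5 0; 0 0 0 0; 0 0 0 0' -1
```

```text
time_s: 7.65
ee_pos: [0.5525, -0.0042, 0.1694]
orientation: [-3.14, 0.086, -0.0]
contact_force: [-1.1, 0.9, 0.1]
gripper_width: 0.0252
time_s: 8.05
ee_pos: [0.5527, -0.0043, 0.1686]
orientation: [3.14, -0.086, 0.001]
contact_force: [-1.5, -0.3, 2.4]
gripper_width: 0.0253
```

```bash
python3 -m crank '0 0 0.5 0; 0 0 0.5 0; 0 0 0 0; 0 0 0 0' -1
```

```text
time_s: 8.45
ee_pos: [0.5527, -0.0043, 0.1676]
orientation: [3.14, -0.086, 0.001]
contact_force: [-0.9, -0.6, 3.5]
gripper_width: 0.0249
```

```bash
python3 -m crank '0 0 0.5 0; 0 0 0.5 0; 0 0 0 0; 0 0 0 0' -1
```

```text
time_s: 8.85
ee_pos: [0.5527, -0.0043, 0.1665]
orientation: [3.14, -0.086, 0.001]
contact_force: [0.6, -0.6, 4.6]
gripper_width: 0.0252
```

```bash
python3 -m crank '0 0 0.5 0; 0 0 0.5 0; 0 0 0 0; 0 0 0 0' -1
```

```text
time_s: 9.25
ee_pos: [0.5528, -0.0043, 0.1663]
orientation: [3.14, -0.086, 0.002]
contact_force: [-0.9, -0.2, 7.2]
gripper_width: 0.0253
```

```bash
python3 -m crank '0 0 0.5 0; 0 0 0.5 0; 0 0 0 0; 0 0 0 0' -1
```

```text
time_s: 9.65
ee_pos: [0.5516, -0.0041, 0.1624]
orientation: [-3.14, 0.086, 0.005]
contact_force: [-0.3, -0.2, -2.2]
gripper_width: 0.0251
```

```bash
python3 -m crank '0 0 0.5 0; 0 0 0.5 0; 0 0 0 0; 0 0 0 0' -1
python3 - <<'E'
from h import *
a=eyes.camera("scene");cv2.imwrite('pics/c7.png',cv2.resize(a[165:240,280:342],None,fx=8,fy=8,interpolation=2))
E
```

```text
time_s: 10.05
ee_pos: [0.5523, -0.0042, 0.1628]
orientation: [-3.14, 0.086, 0.001]
contact_force: [-0.7, 0.3, -1.4]
gripper_width: 0.0255
```

View pics/c7.png

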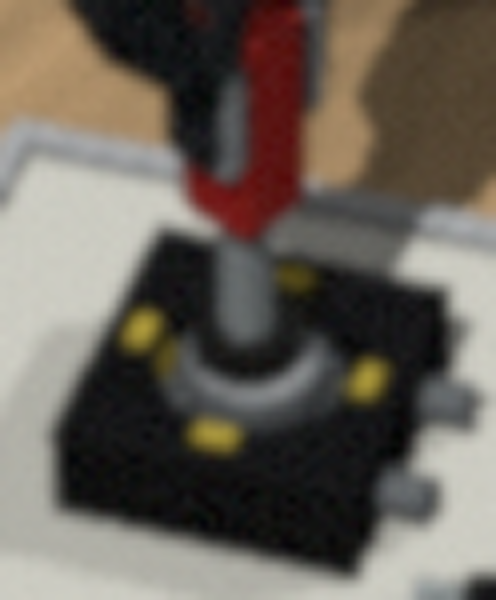

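The click came at about TCP z 0.166, with a force peak of about 9 N, and the cap moves freely now. Continuing down to the seal.

```bash
python3 -m crank '0 0 0.5 0; 0 0 0.5 0; 0 0 0.5 0; 0 0 0.5 0; 0 0 0 0; 0 0 0 0' -1
```

```text
time_s: 10.7
ee_pos: [0.5525, -0.0043, 0.1612]
orientation: [3.14, -0.086, 0.0]
contact_force: [0.6, -0.3, -1.1]
gripper_width: 0.0249
```

```bash
python3 -m crank '0 0 0.5 0; 0 0 0.5 0; 0 0 0 0; 0 0 0 0' -1
```

```text
time_s: 11.1
ee_pos: [0.5525, -0.0043, 0.1602]
orientation: [3.14, -0.086, -0.0]
contact_force: [0.3, -0.4, -1.6]
gripper_width: 0.0251
```

```bash
python3 -m crank '0 0 0.4 0; 0 0 0.4 0; 0 0 0 0; 0 0 0 0' -1
```

```text
time_s: 11.5
ee_pos: [0.5525, -0.0042, 0.1594]
orientation: [3.14, -0.086, 0.0]
contact_force: [0.3, 0.5, -2.1]
gripper_width: 0.0255
```

```bash
python3 -m crank '0 0 0.4 0; 0 0 0.4 0; 0 0 0 0; 0 0 0 0' -1
```

```text
time_s: 11.9
ee_pos: [0.5525, -0.0042, 0.1587]
orientation: [3.14, -0.086, 0.0]
contact_force: [-0.9, -0.3, -1.6]
gripper_width: 0.0255
```

```bash
python3 -m crank '0 0 0.4 0; 0 0 0.4 0; 0 0 0 0; 0 0 0 0' -1
```

```text
time_s: 12.3
ee_pos: [0.5526, -0.0043, 0.1584]
orientation: [3.14, -0.086, 0.001]
contact_force: [-1.0, -0.2, 2.1]
gripper_width: 0.0255
```

```bash
python3 -m crank '0 0 0.4 0; 0 0 0.4 0; 0 0 0 0; 0 0 0 0' -1
```

```text
time_s: 12.7
ee_pos: [0.5526, -0.0043, 0.158]
orientation: [3.14, -0.086, 0.001]
contact_force: [-1.8, 0.9, 5.6]
gripper_width: 0.0254
```

```bash
python3 -m crank '0 0 0.4 0; 0 0 0.4 0; 0 0 0 0; 0 0 0 0' -1
```

```text
time_s: 13.1
ee_pos: [0.5527, -0.0043, 0.1579]
orientation: [3.14, -0.086, 0.002]
contact_force: [-3.0, -0.1, 6.9]
gripper_width: 0.0251
```

```bash
python3 -m crank '0 0 0.4 0; 0 0 0.4 0; 0 0 0 0; 0 0 0 0' -1
```

```text
time_s: 13.5
ee_pos: [0.5528, -0.0043, 0.1577]
orientation: [3.14, -0.086, 0.003]
contact_force: [-3.4, 0.1, 9.1]
gripper_width: 0.0254
```

Seal reached at about TCP z 0.1587. The force climbs steadily, about 11 N net now. A little more, up to about 15 N.

```bash
python3 -m crank '0 0 0.4 0; 0 0 0.4 0; 0 0 0 0; 0 0 0 0' -1
```

```text
time_s: 13.9
ee_pos: [0.5528, -0.0043, 0.1575]
orientation: [3.14, -0.086, 0.004]
contact_force: [-3.3, -0.0, 11.6]
gripper_width: 0.0254
```

```bash
python3 -m crank '0 0 0.4 0; 0 0 0 0; 0 0 0 0; 0 0 0 0' -1
```

```text
time_s: 14.3
ee_pos: [0.5528, -0.0042, 0.1575]
orientation: [3.14, -0.086, 0.004]
contact_force: [-4.5, 0.6, 12.6]
gripper_width: 0.0256
```

```bash
python3 -m crank '0 0 0 0; 0 0 0 0; 0 0 0 0; 0 0 0 0; 0 0 0 0; 0 0 0 0; 0 0 0 0; 0 0 0 0' -1;python3 -m crank '0 0 0 0; 0 0 0 0; 0 0 0 0; 0 0 0 0; 0 0 0 0; 0 0 0 0; 0 0 0 0; 0 0 0 0' -1
python3 - <<'E'
from h import *
a=eyes.camera("scene");b=eyes.camera("top");cv2.imwrite('pics/c8.png',np.hstack([cv2.resize(x,None,fx=6,fy=6,interpolation=2) for x in(a[165:240,280:342],b[160:235,275:337])]))
E
```

```text
time_s: 15.1
ee_pos: [0.5528, -0.0043, 0.1574]
orientation: [3.14, -0.086, 0.004]
contact_force: [-4.6, 0.6, 12.6]
gripper_width: 0.0255
time_s: 15.9
ee_pos: [0.5529, -0.0043, 0.1574]
orientation: [3.14, -0.086, 0.004]
contact_force: [-4.3, -0.2, 12.3]
gripper_width: 0.0254
```

View pics/c8.png

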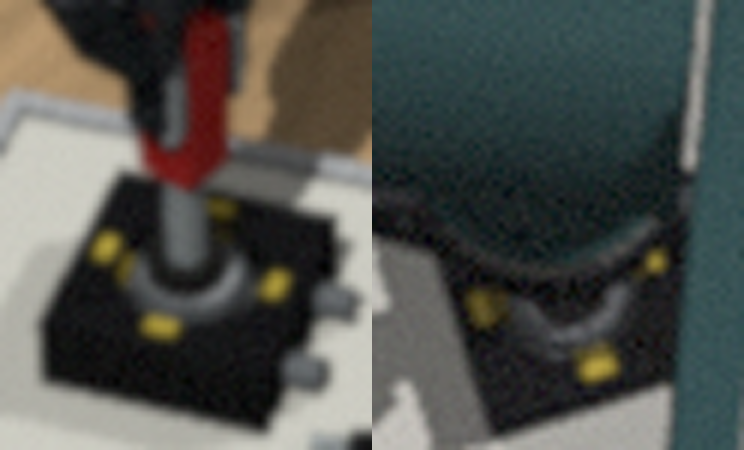

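Held about 14.4 N for over 1.6 s. In the scene view the cap lies down in the recess among the four tabs. Backing off and looking at the cap.

```bash
python3 -m crank '0 0 -1 0; 0 0 -1.5 0; 0 0 -2 0; 0 0 -5 0; 0 0 -15 0; 0 0 -20 0; 0 0 -15 0; 0 0 0 0' -1;python3 -m crank '0 0 0 0; 0 0 0 0' -1
python3 - <<'E'
from h import *
a=eyes.camera("scene");b=eyes.camera("top");cv2.imwrite('pics/s9.png',a);cv2.imwrite('pics/c9.png',np.hstack([cv2.resize(x,None,fx=6,fy=6,interpolation=2) for x in(a[145:240,280:342],b[160:255,275:337])]))
E
```

```text
time_s: 16.8
ee_pos: [0.5542, -0.0044, 0.2175]
orientation: [3.14, -0.086, 0.011]
contact_force: [0.6, -0.3, -1.4]
gripper_width: 0.0254
time_s: 17.0
ee_pos: [0.552, -0.0042, 0.2126]
orientation: [-3.14, 0.086, 0.003]
contact_force: [0.3, 0.2, -1.3]
gripper_width: 0.0253
```

View pics/c9.png

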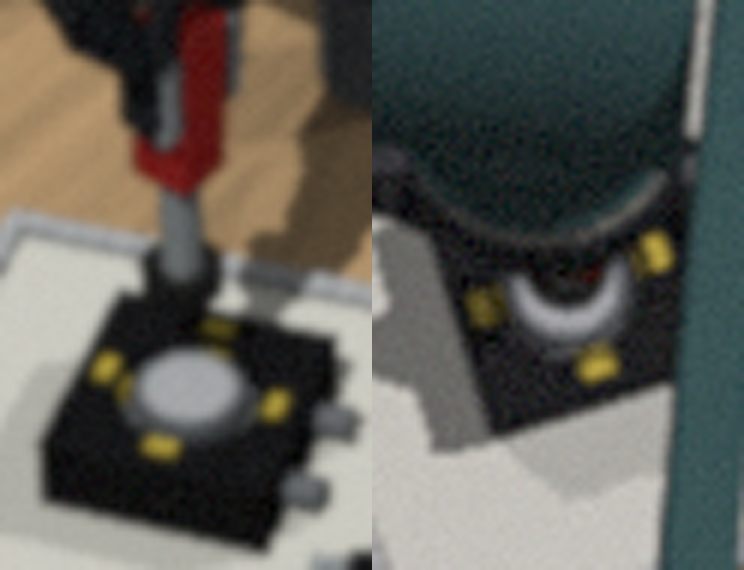

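The cap's top is now level with the box face: its centre at crop (190,387) matches the mean of the tabs. Next I measure the empty well from the picture taken at c5w.

Run:
```python
from ov import *
A=cv2.imread('pics/c5w.png')
c=(.507,-.263)
for n,x0,y0,ox in (("scene",190,260,0),("top",395,200,360)):
    for r,z,col in [(.034,.024,(0,255,0)),(.034,0,(0,255,255)),(.024,.024,(255,255,0))]: circ(A,n,x0,y0,ox,c,r,z,col)
cv2.imwrite('pics/c5wo.png',A)
```

```text
(no output)
```

View pics/c5wo.png

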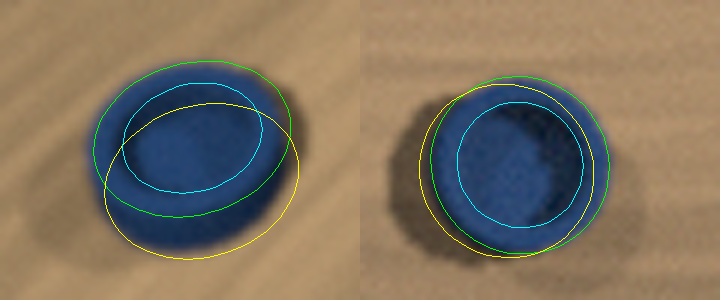

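Run:
```python
from h import *
s=env.state(); m=R.from_rotvec(s["orientation"]).as_matrix()
print(s["ee_pos"],(m.T@(np.array([.5085,-.2625,.213])-s["ee_pos"])*1000).round(1))
```

```text
[ 0.55190213 -0.00419188  0.21239318] [-29.2 260.3  -0.6]
```

```bash
python3 -m crank '-2 20 0 0; -5 45 0 0; -5 45 0 0; -5 45 0 0; -5 45 0 0; -5 40 0 0; -2.2 20.3 0 0; 0 0 0 0' -1;python3 -m crank '0 0 0 0; 0 0 0 0; 0 0 0 0' -1
python3 - <<'E'
from ov import *
s=env.state(); m=R.from_rotvec(s["orientation"]).as_matrix()
print(s["ee_pos"],(m.T@(np.array([.5085,-.2625,.1115])-s["ee_pos"])*1000).round(1))
E
```

```text
time_s: 17.9
ee_pos: [0.5078, -0.2654, 0.2125]
orientation: [3.14, -0.093, -0.003]
contact_force: [-0.3, 1.6, -2.4]
gripper_width: 0.0252
time_s: 18.2
ee_pos: [0.5093, -0.2613, 0.2137]
orientation: [-3.14, 0.083, 0.0]
contact_force: [0.2, -0.5, -2.0]
gripper_width: 0.0252
[ 0.5093208  -0.26133424  0.21368627] [ -0.7   1.2 102.2]
```

```bash
python3 -m crank '0 0 15 0; 0 0 20 0; 0 0 20 0; 0 0 15 0; 0 0 3 0; 0 0 0 0; 0 0 0 0; 0 0 0 0' -1
python3 - <<'E'
from ov import *
s=env.state();print(s["ee_pos"])
a=eyes.camera("scene");b=eyes.camera("top");cv2.imwrite('pics/c10.png',np.hstack([cv2.resize(x,None,fx=6,fy=6,interpolation=2) for x in(a[235:310,190:250],b[185:260,395:455])]))
E
```

```text
time_s: 19.0
ee_pos: [0.5097, -0.263, 0.1422]
orientation: [3.139, -0.086, 0.004]
contact_force: [-0.4, -0.6, -0.7]
gripper_width: 0.0256
[ 0.50974568 -0.26296702  0.14222996]
```

View pics/c10.png

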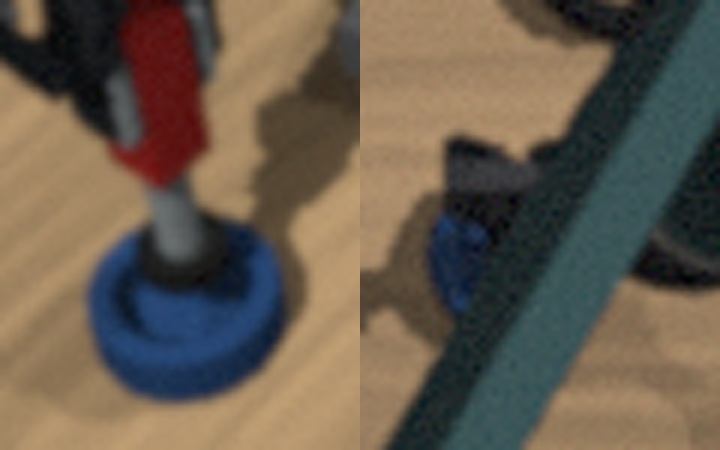

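The foot hangs over the hole; dropping straight down it should land within about 3 mm of the floor's centre. Lowering.

```bash
python3 -m crank '0 0 8 0; 0 0 8 0; 0 0 7 0; 0 0 4 0; 0 0 1 0; 0 0 0 0; 0 0 0 0' -1;python3 -m crank '0 0 1 0; 0 0 1 0; 0 0 0 0; 0 0 0 0' -1
```

```text
time_s: 19.8
ee_pos: [0.5093, -0.2627, 0.1131]
orientation: [3.14, -0.086, 0.001]
contact_force: [-0.5, 0.4, -1.9]
gripper_width: 0.0255
time_s: 20.2
ee_pos: [0.5091, -0.2626, 0.1108]
orientation: [3.14, -0.086, 0.0]
contact_force: [-0.3, 0.9, -2.5]
gripper_width: 0.0256
```

```bash
python3 -m crank '0 0 0.5 0; 0 0 0.5 0; 0 0 0 0; 0 0 0 0' -1
```

```text
time_s: 20.6
ee_pos: [0.5093, -0.2626, 0.1105]
orientation: [3.14, -0.086, 0.001]
contact_force: [-0.9, 0.9, 3.3]
gripper_width: 0.0251
```

The foot is on the well floor (about 5 N net). Opening, then a look.

```bash
python3 -m crank '0 0 -0.5 0; 0 0 0 0' -1; python3 -m crank '0 0 0 0; 0 0 0 0; 0 0 0 0; 0 0 0 0; 0 0 0 0; 0 0 0 0; 0 0 0 0; 0 0 0 0' 1; python3 -m crank '0 0 -3 0; 0 0 -10 0; 0 0 -20 0; 0 0 -25 0; 0 0 -30 0; 0 0 -30 0; 0 0 0 0; 0 0 0 0' 1; python3 -m crank '-20 30 0 0; -20 45 0 0; -20 45 0 0; -20 45 0 0; 0 0 0 0; 0 0 0 0' 1;python3 - <<'E'
from ov import *
a=eyes.camera("scene");b=eyes.camera("top");cv2.imwrite('pics/s11.png',a);cv2.imwrite('pics/t11.png',b)
cv2.imwrite('pics/c11.png',np.hstack([cv2.resize(x,None,fx=6,fy=6,interpolation=2) for x in(a[235:305,190:252],b[195:265,395:457])]))
cv2.imwrite('pics/c11b.png',np.hstack([cv2.resize(x,None,fx=6,fy=6,interpolation=2) for x in(a[180:246,280:342],b[175:241,275:337])]))
E
```

```text
time_s: 20.8
ee_pos: [0.5092, -0.2626, 0.1105]
orientation: [3.14, -0.086, 0.001]
contact_force: [-0.6, -0.3, 1.1]
gripper_width: 0.0253
time_s: 21.6
ee_pos: [0.509, -0.2626, 0.1103]
orientation: [3.14, -0.086, 0.0]
contact_force: [0.6, -1.1, 0.5]
gripper_width: 0.0852
time_s: 22.4
ee_pos: [0.5095, -0.2628, 0.2299]
orientation: [3.139, -0.086, 0.004]
contact_force: [0.2, -0.7, -0.0]
gripper_width: 0.0853
time_s: 23.0
ee_pos: [0.4189, -0.4233, 0.2262]
orientation: [-3.137, 0.09, 0.003]
contact_force: [1.1, 0.7, -0.4]
gripper_width: 0.0851
```

View pics/c11.png

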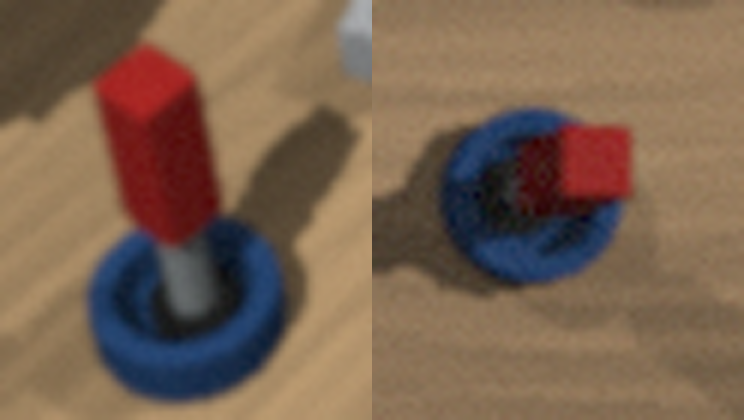

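View pics/c11b.png

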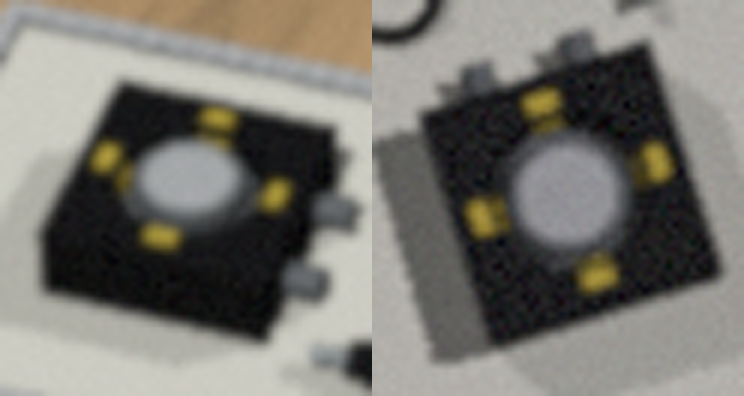

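View pics/t11.png

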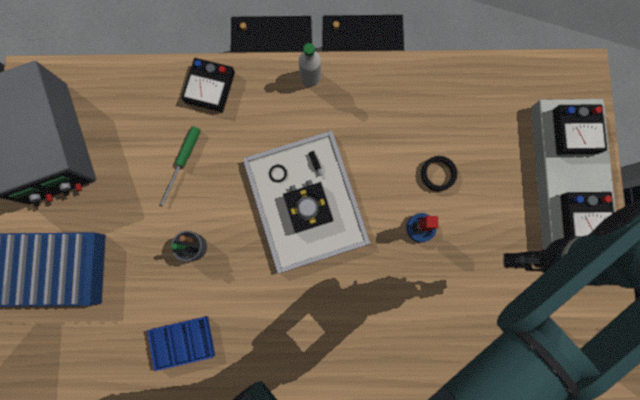

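The tool stands upright in its well, the cap lies level between the four tabs, the bystanders have not moved and the arm is clear. Handing in.

```bash
python3 -m crank '0 0 0 0; 0 0 0 0; 0 0 0 0; 0 0 0 0' 1; python3 -c "
from station import env
print(env.sign_off())"
```

```text
time_s: 23.5
ee_pos: [0.4205, -0.4224, 0.2285]
orientation: [3.14, -0.084, 0.0]
contact_force: [-0.3, -0.1, -0.2]
gripper_width: 0.0852
the job is handed in; nothing more can be done
None
```

The cap is pressed home on its seal, the press tool is back upright in its blue well and released, and I handed the job in at 23.5 s. The sign-off gives no verdict.

- **Pressing:** The cap clicked past the catches at about 9 N, roughly 4 mm below its start. It met the seal about 11 mm below its start, with its top level with the box face. I held about 14 to 15 N for a little over 1.6 s. The highest vertical force I read was about 15 N, and readings come only at the end of each move.
- **Last pictures:** The cap lies level and centred between the four yellow tabs. The tool stands upright in the well. The screwdriver, tape roll, spare ring and plug show no visible shift. The arm is clear of everything.

**What disagreed or failed:**
- The two cameras differed by up to about 5 mm on the box position, so I centred the foot by comparing it with the cap in each picture.
- My automatic fit of the well was poor, so I returned the tool to the robot position where I had picked it up.
- A sideways force of about 4.5 N built up while pressing; I noted it and did not correct it.
- The seal was found at the shallow end of the stated range. The force rose about 10 N per mm there, close to the seal's stated 12, so I took it as the seal and not a jammed cap.

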